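# Set up for riveting: collar on the stake, fullest washer tin in hand

## Robot

A 6-joint arm with a two-finger parallel gripper is mounted at the origin on the work surface. World frame = base frame: x ahead of the robot, y to its left, z up, the work surface at z = 0. Lengths are in m, angles in degrees, forces in N, time in s.
With the tool pointing down it reaches from about 0.25 to 0.725 m from the base axis. Payload 9.7 kg.
Tool frame: the origin (TCP) lies on the centre line of the jaws, within the pads' length; the fingertips stand 17 mm ahead of it and the grasp point (between the pads) lies 2 mm behind it (bot.nose_length is the distance from the TCP to the fingertips, in m); x points along the fingers, y is the direction in which the jaws open and shut, and the axes are right-handed (so a half turn about x gives the same grasp; the last joint's range is limited). The gripper opens to 85 mm and grips with 20 to 120 N. Pads are 22 mm wide; open, the fingers measure 114 mm over their backs; the gripper's body (76 mm by 85 mm) begins 54 mm behind the grasp point. The pads swing forward as they close: fully open they stand 13 mm farther back than shut.
Start: joints at [69.958, 4.979, 10.078, 95.1, 0, 90], TCP at [0.188, 0.517, 0.248] pointing down, gripper open.
Joint ranges: [-179.16, 179.16], [-48.56, 103.87], [-65.8, 70.77], [-126.05, 130.52], [-82.76, 87.17], [-180, 180]. Speed limits (degrees/s): [127.2, 127.2, 147.25, 180, 180, 180].

## Interface

Orientations are given as [roll, pitch, yaw] about the fixed x, y, z axes, in that order (R = Rz(yaw) Ry(pitch) Rx(roll)).
In Python, from workcell import bot, viewer, ticket gives the robot as it stands.
- The arm moves only by the tool jog_arm, never from a script. Its argument "deltas" is a list of rows, each an object of numbers: "fingers": the opening, from 0 (shut) to 1 (fully open); "x", "y", "z": the shift along the world's x, y, z in mm; "twist": the turn about the world's z in degrees. A call has 1 to 10 rows; each row is the pose to reach, as a shift and turn from the pose measured when the call began; what a row does not reach only later rows make up. A row lasts 1/10 s, in which the tool goes at most 50 mm and 8.59 degrees, less where a joint would pass 70% of its speed; a pose out of reach is approached as far as the arm can. A call with a gripper value outside its range is refused whole. The fingers move at their own pace and stop on an object; "grip_force" is the grip in N (left out, the last holds). Time passes only in rows, so rows that repeat a pose let the fingers close. It gives the time, the measured TCP pose, the force and the opening at its end, in the units of the state.
- bot.get_obs(): the state, without advancing time (a new reading comes with each control period).
- viewer.camera(name): name is "scene" or "top" or "wrist"; returns a dict with "image" (480x640x3 uint8, red, green, blue), "fovy" (degrees; the focal length in pixels is half the picture's height over the tangent of half this angle, whatever the lens; pixels are square), "cx", "cy" (the principal point, pixels), "world_to_cam" (4x4, takes a point from world to camera coordinates); the wrist camera has in their place "tool_from_camera" (4x4, takes a point from camera to tool coordinates, whose origin is the TCP and whose axes are the tool frame's). Camera axes: x right, y down, z forward; pixel columns grow to the right and rows downward; lengths in m; the calibration is good to about 2 mm. The wrist camera is an equidistant fisheye: a pixel r from the principal point sees the ray r / f radians off the axis. A picture is of the moment at which its call begins: read the wrist's pose just before it. There is no depth.
- ticket.job_done(): hands the job in, once; it reports no verdict.
The state is a dict: "time": time; "q": joint angles; "qd": joint speeds; "joint_efforts": joint torques, N m; "ee_pos": TCP position; "tcp_rot": TCP orientation; "wrist_force": force on the tool from outside, world axes, zero at the start; "torque": the same for the moment, N m; "opening": finger opening in m.
Only numpy, scipy, OpenCV 4.12 (cv2) and the standard library are available. Lean on these libraries where they do the work, as an engineer would, in place of code of your own. Each camera call takes 0.05 s, during which the arm holds its last target.

## Task

Get ready for the next riveting job: slide the brass collar down over the upright stake until it sits fully home on the block and let go of it, then heft the three closed washer tins one at a time from left to right (the robot's left), lifting each a few centimetres clear of the rubber pad and setting it back upright where it stood before taking the next. Finish holding the heaviest tin upright and still in the gripper, about 15 cm above the pad, with the other two standing in their places: the program ends while holding it. Never tip a tin over, and leave the hammer, the jar and the pot of punches alone.

Things in the scene. Friction and masses are not known exactly. Their poses are not given: they have to be found in the camera images.
- collar: loose brass collar (thick ring) lying flat on the bench, 50 mm outside diameter, bore 28 mm, 30 mm high, about 0.12 kg; origin: centre of its underside, z along the bore, up
- stake: steel bench block fixed to the bench, 90 x 90 mm and 30 mm high, with a round upright steel stake of 24 mm diameter in the middle of its top; the stake's top is 72 mm above the bench and its last 6 mm taper to 16 mm diameter; origin: centre of the block's underside on the bench, z up, x and y along the block's sides
- stake_seat (a point): point on the stake's axis at the level of the block's top (30 mm above the bench), where the centre of the collar's underside comes when fully home
- pad: dark rubber pad fixed to the bench, 130 x 380 mm, 10 mm thick, on whose top the tins stand; origin: centre of its underside on the bench, long side along its y axis, z up
- tin_left: closed plain round tin, 60 mm diameter (61.6 over the lid), 70 mm high, upright; the left of three alike in a row on the pad about 125 mm apart; left = larger y. Unseen contents: a loose stack of washers. The heaviest (0.45 to 0.6 kg) is drawn afresh each time, the names say nothing of it; the other two weigh 0.18 to 0.34 kg. Origin: centre of the underside, z up
- tin_middle: closed plain round tin, 60 mm diameter (61.6 over the lid), 70 mm high, upright; the middle of three alike in a row on the pad about 125 mm apart; left = larger y. Unseen contents: a loose stack of washers. The heaviest (0.45 to 0.6 kg) is drawn afresh each time, the names say nothing of it; the other two weigh 0.18 to 0.34 kg. Origin: centre of the underside, z up
- tin_right: closed plain round tin, 60 mm diameter (61.6 over the lid), 70 mm high, upright; the right of three alike in a row on the pad about 125 mm apart; left = larger y. Unseen contents: a loose stack of washers. The heaviest (0.45 to 0.6 kg) is drawn afresh each time, the names say nothing of it; the other two weigh 0.18 to 0.34 kg. Origin: centre of the underside, z up
- hammer: loose hammer lying on the bench beyond the work, 260 mm long, its length along its own x axis; bystander, leave alone
- jar: loose closed amber glass jar with a black cap, 60 mm diameter, 75 mm high, beyond the tins; origin: centre of the underside; bystander, leave alone
- punches: loose round wooden pot, 64 mm diameter and 50 mm high, with six short steel punches standing out to 88 mm; origin: centre of the underside; bystander, leave alone
There are look-alikes about, which are no part of the job. What is shaped like the tin_left but pink or turquoise is not meant.

How it is judged (in metres and radians):
On the way, in this order (a step that is already met when the one before it is completed fails the run):
1. the collar sits fully home on the stake's block, let go (horizontal distance between collar and stake_seat below 0.004 m and z of collar in the frame of stake_seat below 0.004 m and angle between collar's own z axis and vertical below 0.1 rad and contact force between collar and the fingers below 0.05 N), for 0.2 s.
2. with the collar home, the left tin is gripped and lifted clear of the pad (at least 15 mm) (all of step 1 and z of tin_left in the frame of pad above 0.025 m and contact force between tin_left and pad below 0.05 N and contact force between tin_left and the fingers above 1 N), for 0.2 s.
3. with the collar home, the middle tin is gripped and lifted clear of the pad (at least 15 mm) (all of step 1 and z of tin_middle in the frame of pad above 0.025 m and contact force between tin_middle and pad below 0.05 N and contact force between tin_middle and the fingers above 1 N), for 0.2 s.
4. with the collar home, the right tin is gripped and lifted clear of the pad (at least 15 mm) (all of step 1 and z of tin_right in the frame of pad above 0.025 m and contact force between tin_right and pad below 0.05 N and contact force between tin_right and the fingers above 1 N), for 0.2 s.
At the end, for the whole second after the job is handed in: Collar home on the stake (within 4 mm, flat, released). Heaviest tin in the fingers, still, within 20 degrees of upright, underside 100 mm or more above the pad. The two lighter tins (each pressing 0.5 to 4.05 N on the pad) upright, free, within 40 mm of their starts (all of step 1 and ((z of tin_left in the frame of pad above 0.11 m and contact force between tin_left and the fingers above 1 N and angle between tin_left's own z axis and vertical below 0.35 rad and linear speed of tin_left below 0.05 m/s and contact force between tin_middle and pad between 0.5 and 4.05 N and angle between each of tin_middle, tin_right's own z axis and vertical below 0.1 rad and distance of each of tin_middle, tin_right from where it was at the start of the episode below 0.04 m and contact force between each of tin_middle, tin_right and the arm below 0.05 N and contact force between each of tin_middle, tin_right and the fingers below 0.05 N and linear speed of each of tin_middle, tin_right below 0.02 m/s and contact force between tin_right and pad between 0.5 and 4.05 N) or (z of tin_middle in the frame of pad above 0.11 m and contact force between tin_middle and the fingers above 1 N and angle between tin_middle's own z axis and vertical below 0.35 rad and linear speed of tin_middle below 0.05 m/s and contact force between tin_left and pad between 0.5 and 4.05 N and angle between each of tin_left, tin_right's own z axis and vertical below 0.1 rad and distance of each of tin_left, tin_right from where it was at the start of the episode below 0.04 m and contact force between each of tin_left, tin_right and the arm below 0.05 N and contact force between each of tin_left, tin_right and the fingers below 0.05 N and linear speed of each of tin_left, tin_right below 0.02 m/s and contact force between tin_right and pad between 0.5 and 4.05 N) or (z of tin_right in the frame of pad above 0.11 m and contact force between tin_right and the fingers above 1 N and angle between tin_right's own z axis and vertical below 0.35 rad and linear speed of tin_right below 0.05 m/s and contact force between tin_left and pad between 0.5 and 4.05 N and angle between each of tin_left, tin_middle's own z axis and vertical below 0.1 rad and distance of each of tin_left, tin_middle from where it was at the start of the episode below 0.04 m and contact force between each of tin_left, tin_middle and the arm below 0.05 N and contact force between each of tin_left, tin_middle and the fingers below 0.05 N and linear speed of each of tin_left, tin_middle below 0.02 m/s and contact force between tin_middle and pad between 0.5 and 4.05 N))); the arm keeps its last pose, push and grip.
It fails at once if the hammer is moved more than 20 mm (distance of hammer from where it was at the start of the episode above 0.02 m).
It fails at once if the jar is moved more than 20 mm (distance of jar from where it was at the start of the episode above 0.02 m).
It fails at once if the pot of punches is moved more than 20 mm (distance of punches from where it was at the start of the episode above 0.02 m).
It fails at once if a tin is tipped by more than 35 degrees (angle between any of tin_left, tin_middle, tin_right's own z axis and vertical above 0.61 rad).
It also fails if it takes over 67 s, if anything falls off the work surface, if the arm or the gripper's body presses on something with over 40 N, if the wrist force passes 120 N, or if a joint passes its speed limit or range.

## Working session

There is one attempt and no reset: what is moved stays moved. The work goes in short steps, Python scripts to look and compute and a tool call to move; the robot and the scene stay as the last step left them, time stands still between calls to the robot, and variables do not carry over. Pictures are saved under pics/ and viewed, and the job is handed in when it is done.

Besides the shell and the picture viewer there is one more tool, called as name(argument=value, ...), one argument or row to a line, values as JSON. jog_arm: Moves the arm, as the interface text tells. Its arguments: {"type":"object","properties":{"deltas":{"type":"array"},"grip_force":{"type":"number"}},"required":["deltas"]}

```bash
ls; mkdir -p pics; cat > h.py <<'E'
import numpy as np, cv2
from workcell import bot, viewer, ticket
def save(n,f):
    c=viewer.camera(n); cv2.imwrite('pics/'+f,c['image'][:,:,::-1]); return c
E
python3 - <<'E'
from h import *
print(bot.get_obs(), bot.nose_length)
import pickle
for n in ('scene','top'):
    c=save(n,n+'0.png'); pickle.dump(c,open(n+'0.pkl','wb')); print({k:v for k,v in c.items() if k!='image'})
E
```

```text
pics
{'time': 0.0, 'q': array([ 6.99584403e+01,  5.01288352e+00,  1.00353142e+01,  9.50994514e+01,
       -1.20590023e-03,  9.00013071e+01]), 'qd': array([-0.06625179,  0.02178923, -0.00385228, -0.03026287, -0.14635264,
       -0.00513951]), 'joint_efforts': array([-1.43947542e-03, -5.20391572e+01,  4.64800751e+01,  1.67046511e-02,
        8.17470618e-05,  1.26909887e-05]), 'ee_pos': array([0.18842324, 0.51650609, 0.24757364]), 'tcp_rot': array([ -89.1016965 ,   89.92296984, -109.14456252]), 'wrist_force': array([-0.31260689, -0.61675991, -0.50350107]), 'torque': array([-0.02225525, -0.01290445,  0.02524343]), 'opening': 0.0853771734071584} 0.017
{'fovy': 45.76564734859538, 'cx': 319.4638055626691, 'cy': 234.65131653784806, 'world_to_cam': array([[ 0.61635389,  0.78745498, -0.00474721, -0.36553425],
       [ 0.51274202, -0.40589239, -0.75653618, -0.23981159],
       [-0.59766504,  0.46385993, -0.65393461,  1.53017522],
       [ 0.        ,  0.        ,  0.        ,  1.        ]])}
{'fovy': 57.31192303524793, 'cx': 316.5110035458343, 'cy': 232.97111306854882, 'world_to_cam': array([[-0.01953625, -0.99950754,  0.0245565 ,  0.02195223],
       [-0.98276758,  0.014682  , -0.18426155,  0.55428253],
       [ 0.18381027, -0.02773312, -0.98257043,  0.7723845 ],
       [ 0.        ,  0.        ,  0.        ,  1.        ]])}
```

View pics/scene0.png

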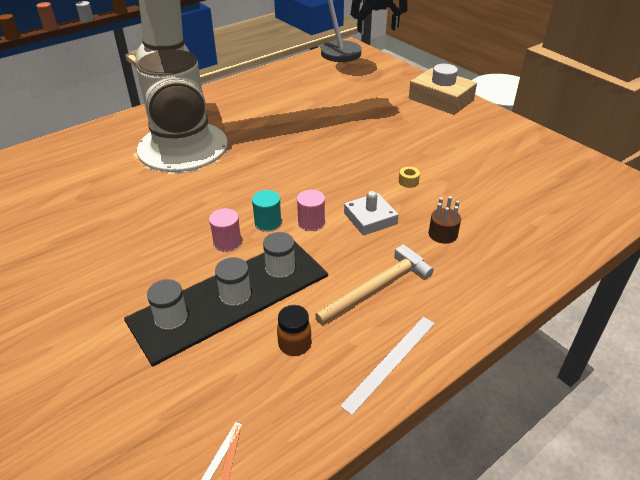

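View pics/top0.png

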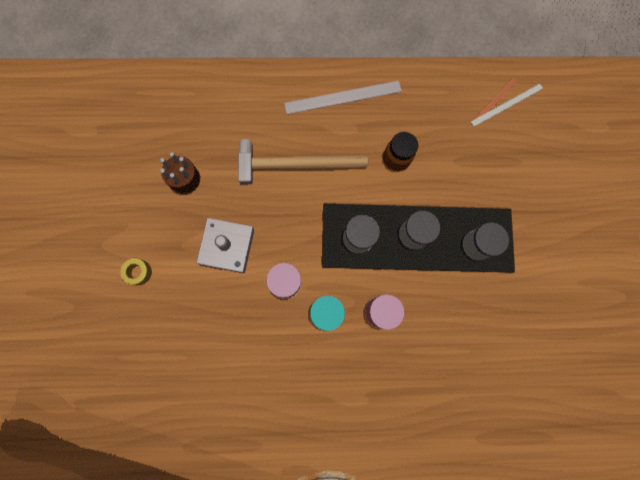

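The top view shows the collar near (134,271), the stake near (222,242) and the tin lids near (361,232), (422,229) and (491,239). Pink and turquoise decoys stand in front of the pad. Next I measure them.

```bash
cat >> h.py <<'E'
import pickle
def ray(c,u,v):
    f=240/np.tan(np.radians(c['fovy']/2)); W=c['world_to_cam']; R=W[:3,:3]; t=W[:3,3]
    return -R.T@t, R.T@np.array([(u-c['cx'])/f,(v-c['cy'])/f,1.])
def onz(c,u,v,z):
    o,d=ray(c,u,v); return (o+d*(z-o[2])/d[2])[:2]
def proj(c,p):
    f=240/np.tan(np.radians(c['fovy']/2)); q=c['world_to_cam'][:3,:3]@np.array(p)+c['world_to_cam'][:3,3]
    return np.array([c['cx']+f*q[0]/q[2], c['cy']+f*q[1]/q[2]])
E
python3 - <<'E'
from h import *
T=pickle.load(open('top0.pkl','rb')); S=pickle.load(open('scene0.pkl','rb'))
for n,c,box in (('top',T,(110,245,160,295)),('scene',S,(390,160,430,195))):
    hsv=cv2.cvtColor(c['image'],cv2.COLOR_RGB2HSV); x0,y0,x1,y1=box
    r=hsv[y0:y1,x0:x1]; m=((r[...,0]>21)&(r[...,0]<35)&(r[...,1]>100)).astype(np.uint8)
    cs,h=cv2.findContours(m,cv2.RETR_EXTERNAL,cv2.CHAIN_APPROX_NONE); k=max(cs,key=cv2.contourArea)
    print(n,cv2.contourArea(k),cv2.boundingRect(k),cv2.fitEllipse(k), m.sum())
    (u,v),_,_=cv2.fitEllipse(k)
    print(onz(c,u+x0,v+y0,.03),onz(c,u+x0,v+y0,.015))
a=T['image'][200:300,110:270]; cv2.imwrite('pics/ca.png',cv2.resize(a,None,fx=5,fy=5,interpolation=cv2.INTER_CUBIC)[:,:,::-1])
a=T['image'][190:285,315:520]; a=cv2.resize(a,(800,371),interpolation=cv2.INTER_CUBIC)
a=(255*(a/255.)**.5).astype(np.uint8); cv2.imwrite('pics/cb.png',a[:,:,::-1])
a=S['image'][150:250,340:470]; cv2.imwrite('pics/cc.png',cv2.resize(a,None,fx=6,fy=6,interpolation=cv2.INTER_CUBIC)[:,:,::-1])
E
```

```text
top 489.5 (11, 14, 27, 25) ((23.66985511779785, 25.95267105102539), (24.240026473999023, 25.859405517578125), 68.18006896972656) 344
[0.491242   0.35604639] [0.49283235 0.36184078]
scene 149.0 (10, 7, 20, 11) ((19.570825576782227, 11.83218002319336), (10.113551139831543, 19.048723220825195), 95.65577697753906) 102
[0.4952693  0.35419216] [0.48064932 0.37083034]
```

View pics/ca.png

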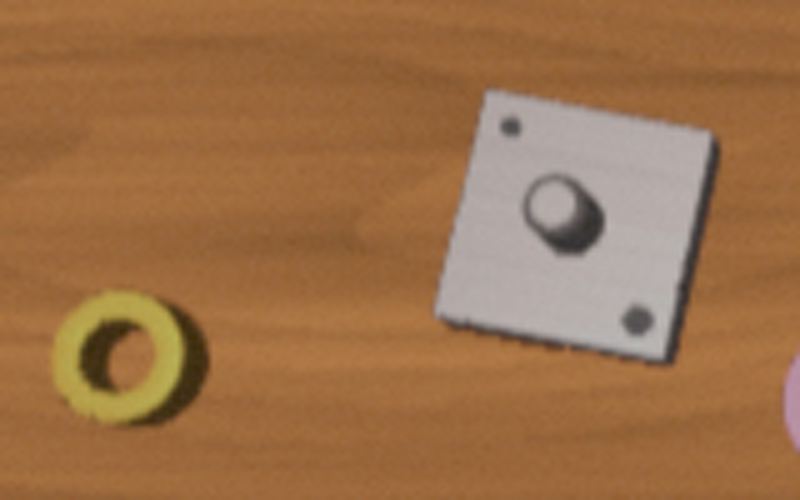

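View pics/cb.png

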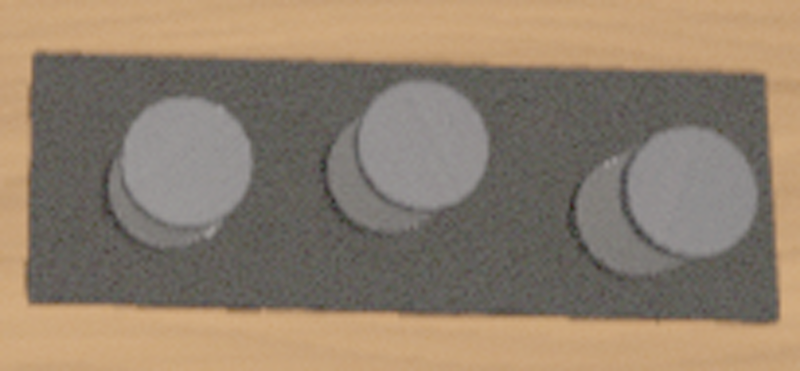

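View pics/cc.png

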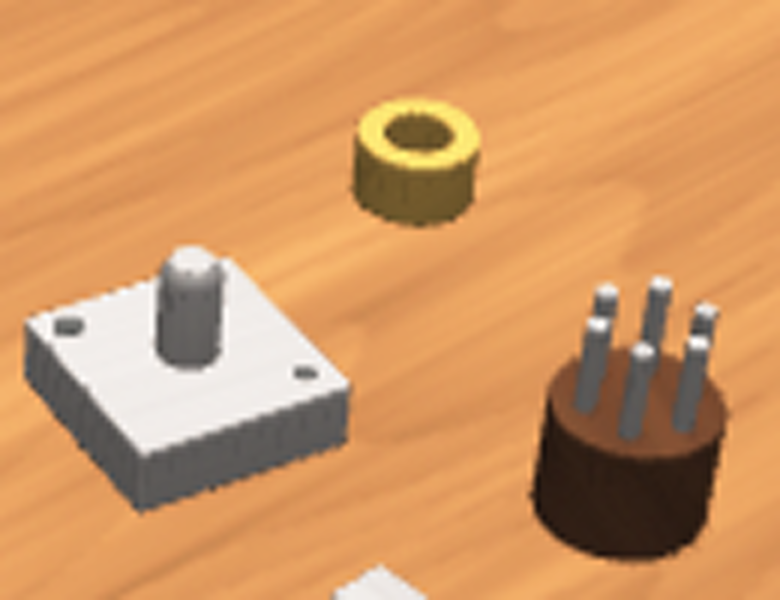

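```bash
python3 - <<'E'
from h import *
T=pickle.load(open('top0.pkl','rb')); S=pickle.load(open('scene0.pkl','rb'))
def up(p,s,o): return ((p[0]+.5)/s-.5+o[0],(p[1]+.5)/s-.5+o[1])
P=np.array([onz(T,*up(p,5,(110,200)),.03) for p in [(487,90),(716,133),(668,360),(437,315)]])
print('block top T',P,P.mean(0),[np.linalg.norm(P[i]-P[i-1]) for i in range(4)])
d=P[1]-P[0];print(np.degrees(np.arctan2(d[1],d[0])))
print('stake top T',onz(T,*up((552,202),5,(110,200)),.072))
P=np.array([onz(S,*up(p,6,(340,150)),.03) for p in [(25,320),(232,260),(350,387),(142,456)]])
print('block top S',P.mean(0),[np.linalg.norm(P[i]-P[i-1]) for i in range(4)])
print('stake top S',onz(S,*up((191,260),6,(340,150)),.072))
print('collar T',onz(T,*up((120,356),5,(110,200)),.03))
s=800/205
print('tins T',[onz(T,*up(p,s,(315,190)),.08) for p in [(188,162),(423,145),(691,191)]])
P=np.array([onz(T,*up(p,s,(315,190)),.01) for p in [(34,53),(765,74),(778,322),(27,300)]]);print('pad',P,P.mean(0))
# scene tins via lid ellipses rough
print('collar S',onz(S,*up((419,133),6,(340,150)),.03))
print('punches S',onz(S,*up((636,405),6,(340,150)),.05))
print('tins S',[onz(S,u,v,.08) for u,v in [(279,241),(232,268),(165.5,290.5)]])
print('pink',[onz(T,u,v,.07) for u,v in [(284,280),(328,313),(387,312)]], 'jar',onz(T,404,145,.075))
E
```

```text
block top T [[0.59180731 0.22207683]
 [0.57363075 0.13407975]
 [0.48652128 0.15149972]
 [0.50502302 0.23856785]] [0.53924559 0.18655603] [np.float64(0.08833723379459674), np.float64(0.08985473722897167), np.float64(0.08883419918775978), np.float64(0.08901221091721001)]
-101.67080520016032
stake top T [0.54035355 0.18812749]
block top S [0.54399995 0.18415266] [np.float64(0.08932697659546941), np.float64(0.08914963844753988), np.float64(0.08675405884617873), np.float64(0.08797257622113216)]
stake top S [0.54203938 0.18480192]
collar T [0.49153111 0.35619222]
tins T [array([ 0.55132347, -0.07090819]), array([ 0.55777863, -0.18141553]), array([ 0.5340445 , -0.30595921])]
pad [[ 0.62255389 -0.00360616]
 [ 0.60640516 -0.38089451]
 [ 0.47840478 -0.37444044]
 [ 0.49584759  0.00272379]] [ 0.55080285 -0.18905433]
collar S [0.49478796 0.35414786]
punches S [0.68342998 0.27180929]
tins S [array([ 0.55455261, -0.07004046]), array([ 0.56250601, -0.18210598]), array([ 0.53826637, -0.30544893])]
pink [array([0.46618197, 0.07288006]), array([ 0.40646624, -0.00463662]), array([ 0.40617608, -0.10972169])] jar [ 0.7177875  -0.15664465]
```

```bash
cat >> h.py <<'E'
from scipy.spatial.transform import Rotation as Ro
def st():
    o=bot.get_obs(); R=Ro.from_euler('xyz',o['tcp_rot'],degrees=True).as_matrix()
    y=R[:,1]; print('t',round(o['time'],2),'tcp',np.round(o['ee_pos']*1000,1),'xaxis',np.round(R[:,0],3),'jawdir',round(np.degrees(np.arctan2(y[1],y[0])),1),'F',np.round(o['wrist_force'],2),'open',round(o['opening']*1000,1),'q',np.round(o['q'],1))
    return o,R
E
python3 - <<'E'
from h import *
o,R=st(); c=save('wrist','w0.png'); print({k:v for k,v in c.items() if k!='image'})
E
```

```text
t 0.1 tcp [188.4 516.5 247.7] xaxis [-0.    -0.001 -1.   ] jawdir 70.0 F [-0.4  -0.81  0.72] open 85.5 q [70.   5.  10.  95.1 -0.  90. ]
{'fovy': 65.70646984690485, 'cx': 316.79643012632084, 'cy': 241.20275751608008, 'tool_from_camera': array([[-9.32927717e-04, -2.68564861e-01,  9.63261151e-01,
        -1.25522175e-01],
       [ 9.99999562e-01, -1.72871304e-04,  9.20311329e-04,
        -6.33849686e-04],
       [-8.06430732e-05,  9.63261587e-01,  2.68564905e-01,
        -6.78191727e-02],
       [ 0.00000000e+00,  0.00000000e+00,  0.00000000e+00,
         1.00000000e+00]])}
```

View pics/w0.png

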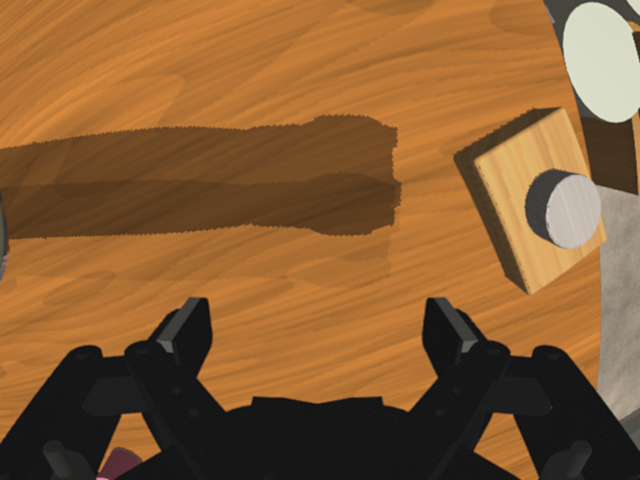

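jog_arm(
  deltas=[
    {"x": 34,"y": -18,"z": 0,"twist": -8,"fingers": 1},
    {"x": 68,"y": -36,"z": -10,"twist": -16,"fingers": 1},
    {"x": 102,"y": -54,"z": -20,"twist": -24,"fingers": 1},
    {"x": 136,"y": -72,"z": -30,"twist": -32,"fingers": 1},
    {"x": 170,"y": -90,"z": -45,"twist": -40,"fingers": 1},
    {"x": 204,"y": -107,"z": -60,"twist": -48,"fingers": 1},
    {"x": 238,"y": -125,"z": -75,"twist": -56,"fingers": 1},
    {"x": 272,"y": -143,"z": -90,"twist": -64,"fingers": 1},
    {"x": 304,"y": -160,"z": -98,"twist": -70,"fingers": 1},
    {"x": 304,"y": -160,"z": -98,"twist": -70,"fingers": 1},
  ],
)

```text
time: 1.15
ee_pos: [0.4949, 0.3539, 0.1473]
tcp_rot: [-51.1, 89.8, -141.6]
wrist_force: [-0.7, -0.3, 0.5]
opening: 0.0853
```

```bash
cat >> h.py <<'E'
def wsave(f):
    o,R=st(); c=save('wrist',f); c['R']=R; c['p']=o['ee_pos']; return c
def wray(c,u,v):
    f=240/np.tan(np.radians(c['fovy']/2)); a=np.array([u-c['cx'],v-c['cy']]); r=np.linalg.norm(a); th=r/f
    d=np.r_[np.sin(th)*a/max(r,1e-9),np.cos(th)]
    X=c['tool_from_camera']; return c['p']+c['R']@X[:3,3], c['R']@X[:3,:3]@d
def wz(c,u,v,z):
    o,d=wray(c,u,v); return (o+d*(z-o[2])/d[2])[:2]
def wproj(c,P):
    f=240/np.tan(np.radians(c['fovy']/2)); X=c['tool_from_camera']
    q=X[:3,:3].T@(c['R'].T@(np.array(P)-c['p'])-X[:3,3]); a=q[:2]/np.linalg.norm(q[:2]); th=np.arctan2(np.linalg.norm(q[:2]),q[2])
    return np.array([c['cx'],c['cy']])+a*th*f
E
python3 - <<'E'
from h import *
c=wsave('w1.png'); pickle.dump(c,open('w1.pkl','wb'))
print(wproj(c,[.4915,.356,.03]),wproj(c,[.54,.187,.072]))
E
```

```text
t 1.15 tcp [494.9 353.9 147.3] xaxis [-0.003 -0.002 -1.   ] jawdir -0.5 F [-0.69 -0.34  0.5 ] open 85.3 q [ 35.6  12.4   7.2  85.   -0.  126. ]
[312.23620566 237.65535755] [375.92864693 458.46422314]
```

View pics/w1.png

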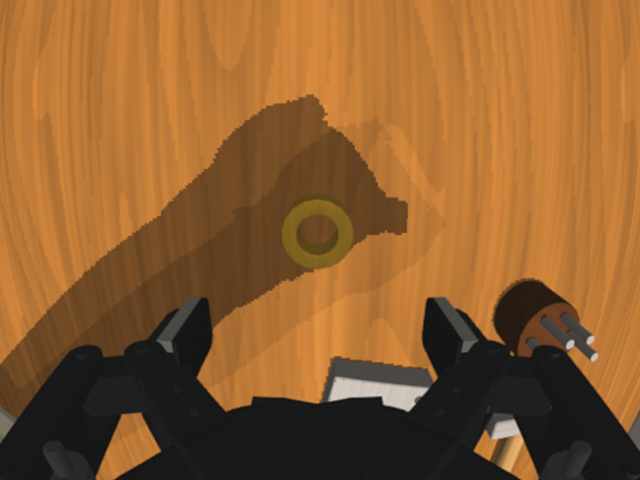

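```bash
cat >> h.py <<'E'
def brass(c,box):
    x0,y0,x1,y1=box; r=cv2.cvtColor(c['image'],cv2.COLOR_RGB2HSV)[y0:y1,x0:x1]
    m=((r[...,0]>21)&(r[...,0]<35)&(r[...,1]>100)).astype(np.uint8)
    m=cv2.morphologyEx(m,cv2.MORPH_OPEN,np.ones((3,3),np.uint8))
    cs,_=cv2.findContours(m,cv2.RETR_EXTERNAL,cv2.CHAIN_APPROX_NONE); k=max(cs,key=cv2.contourArea)
    e=cv2.fitEllipse(k); return (e[0][0]+x0,e[0][1]+y0),e[1]
E
python3 - <<'E'
from h import *
c=pickle.load(open('w1.pkl','rb'))
e=brass(c,(260,170,380,290)); print(e,wz(c,*e[0],.03), [wz(c,e[0][0]+s*35,e[0][1],.03) for s in(-1,1)])
E
```

```text
Traceback (most recent call last):
  File "h.py", line 35, in brass
    cs,_=cv2.findContours(m,cv2.RETR_EXTERNAL,cv2.CHAIN_APPROX_NONE); k=max(cs,key=cv2.contourArea)
                                                                        ~~~^^^^^^^^^^^^^^^^^^^^^^^^
ValueError: max() iterable argument is empty
```

```bash
python3 - <<'E'
from h import *
c=pickle.load(open('w1.pkl','rb'))
h=cv2.cvtColor(c['image'],cv2.COLOR_RGB2HSV)
print([h[233,u].tolist() for u in (270,275,288,295,317,345,360)])
a=c['image'][180:280,260:380]
m=((h[...,0]>18)&(h[...,0]<35)).astype(np.uint8)[180:280,260:380]
m=cv2.morphologyEx(m,cv2.MORPH_OPEN,np.ones((3,3),np.uint8))
cs,_=cv2.findContours(m,cv2.RETR_EXTERNAL,cv2.CHAIN_APPROX_NONE); k=max(cs,key=cv2.contourArea)
e=cv2.fitEllipse(k);print(e,cv2.boundingRect(k)); u,v=e[0][0]+260,e[0][1]+180
print(wz(c,u,v,.03),np.linalg.norm(wz(c,u-e[1][0]/2,v,.03)-wz(c,u+e[1][0]/2,v,.03)))
cv2.imwrite('pics/w1m.png',np.hstack([cv2.resize(a,None,fx=3,fy=3)[:,:,::-1],cv2.cvtColor(cv2.resize(m*255,None,fx=3,fy=3),cv2.COLOR_GRAY2BGR)]))
E
```

```text
[[15, 172, 101], [14, 170, 99], [21, 194, 125], [21, 195, 123], [15, 170, 108], [21, 188, 130], [14, 164, 104]]
((56.90876388549805, 51.16130828857422), (70.91656494140625, 73.94633483886719), 6.46908712387085) (21, 14, 73, 75)
[0.49469543 0.36050573] 0.04788341603115538
```

View pics/w1m.png

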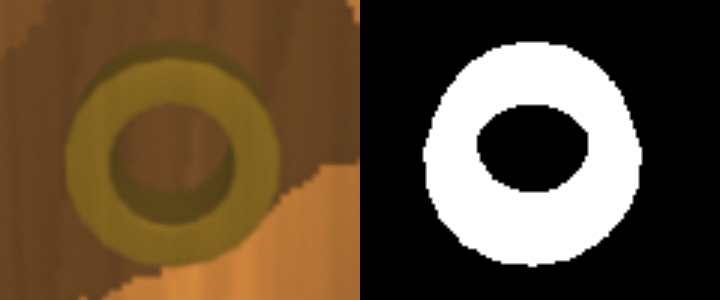

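jog_arm(
  deltas=[
    {"x": -1,"y": 3,"z": -30,"twist": 0.5,"fingers": 1},
    {"x": -1,"y": 3,"z": -60,"twist": 0.5,"fingers": 1},
    {"x": -1,"y": 3,"z": -90,"twist": 0.5,"fingers": 1},
    {"x": -1,"y": 3,"z": -110,"twist": 0.5,"fingers": 1},
    {"x": -1,"y": 3,"z": -120,"twist": 0.5,"fingers": 1},
    {"x": -1,"y": 3,"z": -126,"twist": 0.5,"fingers": 1},
    {"x": -1,"y": 3,"z": -126,"twist": 0.5,"fingers": 1},
  ],
)

```text
time: 1.9
ee_pos: [0.4922, 0.3584, 0.0224]
tcp_rot: [-65.3, 89.8, -154.9]
wrist_force: [-0.4, 0.1, 0.3]
opening: 0.0851
```

```bash
python3 - <<'E'
from h import *
c=wsave('w2.png'); pickle.dump(c,open('w2.pkl','wb'))
E
```

```text
t 1.9 tcp [492.2 358.4  22.4] xaxis [-0.003 -0.001 -1.   ] jawdir 0.3 F [-0.44  0.05  0.26] open 85.1 q [ 36.   14.8  -3.9  71.6   0.  125.7]
```

View pics/w2.png

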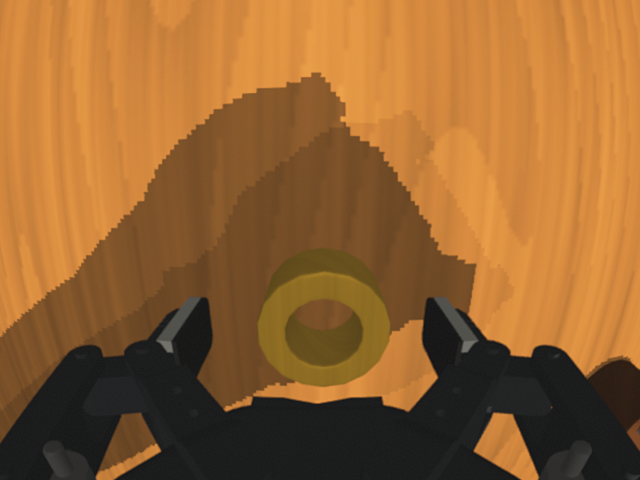

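```bash
python3 - <<'E'
from h import *
c=pickle.load(open('w2.pkl','rb')); print(wz(c,323.5,328.5,.03),wz(c,258,328.5,.03),wz(c,390,328.5,.03),wz(c,323.5,385,.03),wz(c,323.5,271,.03),bot.get_obs()['ee_pos'])
E
```

```text
[0.49459416 0.36041689] [0.47084188 0.35994192] [0.51886918 0.3601299 ] [0.49496197 0.33458026] [0.4943145  0.38255925] [0.49257708 0.35849035 0.0231539 ]
```

jog_arm(
  deltas=[
    {"x": 2,"y": 0,"z": -1,"fingers": 0.5},
    {"x": 2,"y": 0,"z": -1,"fingers": 0.3},
    {"x": 2,"y": 0,"z": -1,"fingers": 0.3},
    {"x": 2,"y": 0,"z": -1,"fingers": 0.3},
    {"x": 2,"y": 0,"z": -1,"fingers": 0.3},
    {"x": 2,"y": 0,"z": -1,"fingers": 0.3},
  ],
  grip_force=40,
)

```text
validation failed for argument at $.de...
```

jog_arm(
  deltas=[
    {"x": 2,"z": -1,"fingers": 0.5},
    {"x": 2,"z": -1,"fingers": 0.3},
    {"x": 2,"z": -1,"fingers": 0.3},
    {"x": 2,"z": -1,"fingers": 0.3},
    {"x": 2,"z": -1,"fingers": 0.3},
    {"x": 2,"z": -1,"fingers": 0.3},
  ],
  grip_force=40,
)

```text
validation failed for argument at $.de...
```

jog_arm(
  deltas=[
    {"x": 2,"y": 0,"z": -1,"twist": 0,"fingers": 0.5},
    {"x": 2,"y": 0,"z": -1,"twist": 0,"fingers": 0.3},
    {"x": 2,"y": 0,"z": -1,"twist": 0,"fingers": 0.3},
    {"x": 2,"y": 0,"z": -1,"twist": 0,"fingers": 0.3},
    {"x": 2,"y": 0,"z": -1,"twist": 0,"fingers": 0.3},
    {"x": 2,"y": 0,"z": -1,"twist": 0,"fingers": 0.3},
  ],
  grip_force=40,
)

```text
time: 2.55
ee_pos: [0.495, 0.3588, 0.0234]
tcp_rot: [-101.7, 90.0, 168.6]
wrist_force: [0.1, -1.7, 5.0]
opening: 0.0497
```

jog_arm(
  deltas=[
    {"x": 0,"y": 0,"z": 30,"twist": 0,"fingers": 0.3},
    {"x": 0,"y": 0,"z": 70,"twist": 0,"fingers": 0.3},
    {"x": 5,"y": -10,"z": 105,"twist": 0,"fingers": 0.3},
    {"x": 16,"y": -50,"z": 115,"twist": 0,"fingers": 0.3},
    {"x": 28,"y": -95,"z": 115,"twist": 0,"fingers": 0.3},
    {"x": 40,"y": -135,"z": 115,"twist": 0,"fingers": 0.3},
    {"x": 46,"y": -160,"z": 115,"twist": 0,"fingers": 0.3},
    {"x": 48,"y": -169,"z": 115,"twist": 0,"fingers": 0.3},
    {"x": 48,"y": -169,"z": 115,"twist": 0,"fingers": 0.3},
    {"x": 48,"y": -169,"z": 115,"twist": 0,"fingers": 0.3},
  ],
)

```text
time: 3.55
ee_pos: [0.5429, 0.1905, 0.1384]
tcp_rot: [-121.0, 89.9, 149.3]
wrist_force: [-0.0, -0.4, -1.3]
opening: 0.049
```

```bash
python3 - <<'E'
from h import *
c=wsave('w3.png'); pickle.dump(c,open('w3.pkl','wb'))
t=save('top','t3.png');pickle.dump(t,open('t3.pkl','wb'))
a=t['image'][190:300,170:280];cv2.imwrite('pics/t3c.png',cv2.resize(a,None,fx=5,fy=5,interpolation=cv2.INTER_CUBIC)[:,:,::-1])
E
```

```text
t 3.55 tcp [542.9 190.5 138.4] xaxis [-0.001  0.001 -1.   ] jawdir 0.3 F [-0.03 -0.44 -1.26] open 49.0 q [ 19.3   7.7   0.9  83.2   0.  109. ]
```

View pics/w3.png

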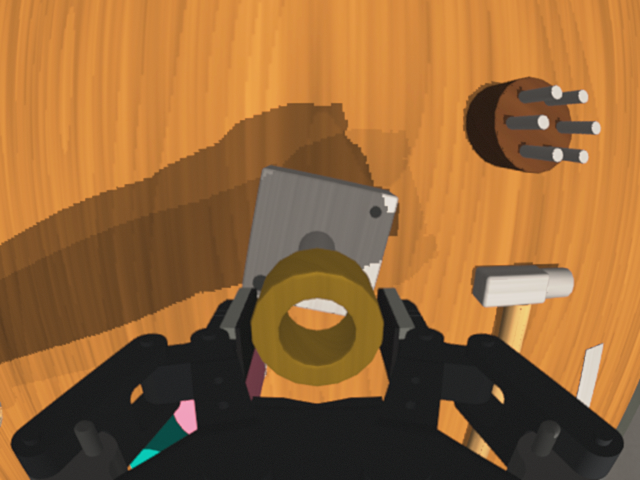

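View pics/t3c.png

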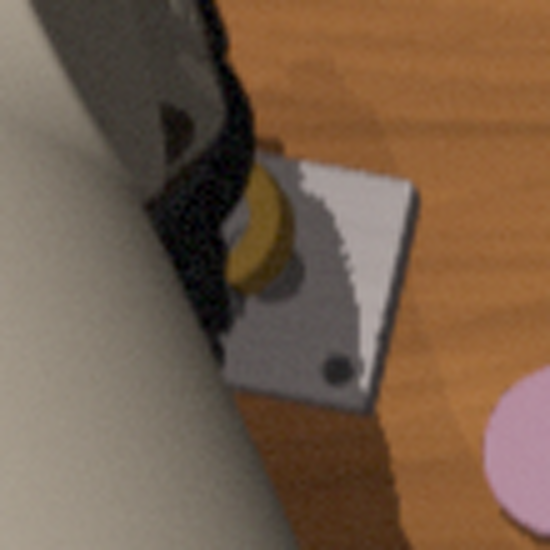

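```bash
python3 - <<'E'
from h import *
c=pickle.load(open('w3.pkl','rb'))
a=c['image'][150:400,230:410]; cv2.imwrite('pics/w3c.png',cv2.resize(a,(430,600),interpolation=cv2.INTER_CUBIC)[:,:,::-1])
a=c['image'][155:300,235:405]; cv2.imwrite('pics/w3d.png',cv2.resize((255*(a/255.)**.6).astype(np.uint8),(680,580),interpolation=cv2.INTER_CUBIC)[:,:,::-1])
E
```

```text
(no output)
```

View pics/w3c.png

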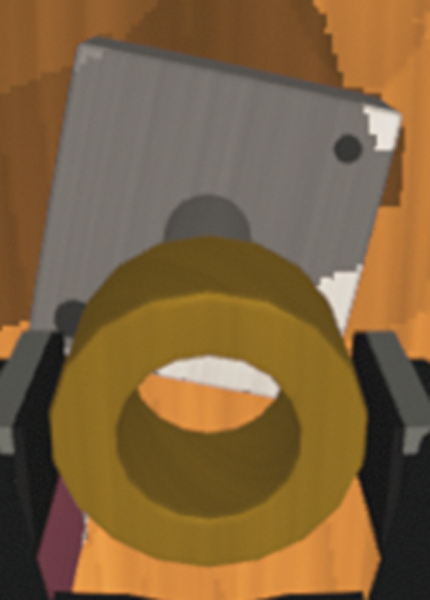

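View pics/w3d.png

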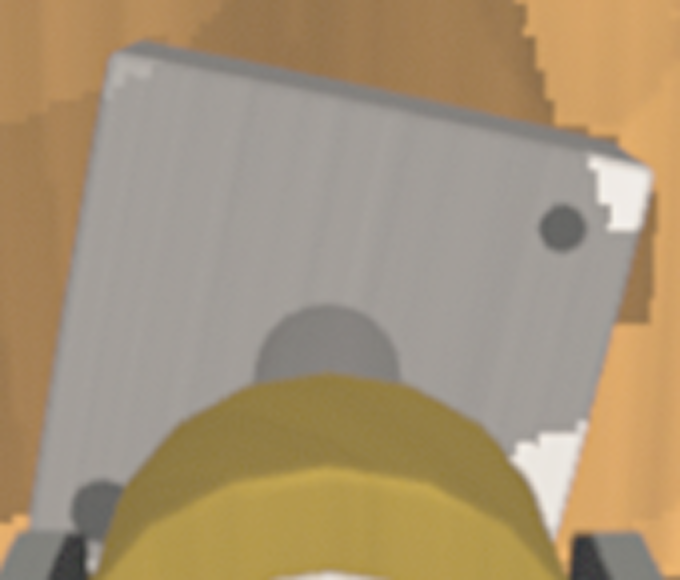

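```bash
python3 - <<'E'
from h import *
c=pickle.load(open('w3.pkl','rb'))
D=lambda x,y:((x+.5)/4-.5+235,(y+.5)/4-.5+155)
C=lambda x,y:((x+.5)/2.389-.5+230,(y+.5)/2.4-.5+150)
L,Rr,A,B=[wz(c,*D(*p),.03) for p in [(110,58),(650,167),(563,228),(101,512)]]
print('corners',L,Rr,np.linalg.norm(L-Rr),'holes',A,B,(A+B)/2)
d=(Rr-L)/np.linalg.norm(Rr-L); n=np.array([d[1],-d[0]]); print('center from edge',(L+Rr)/2+.045*n, d,n)
z=c['p'][2]+.0066
E=[wz(c,*C(*p),z) for p in [(50,425),(367,425),(208,293),(208,566)]]
print('collar',E,(E[0]+E[1])/2,(E[2]+E[3])/2, np.linalg.norm(E[0]-E[1]),np.linalg.norm(E[2]-E[3]))
# holes ext from top
T=pickle.load(open('top0.pkl','rb'));U=lambda x,y:((x+.5)/5-.5+110,(y+.5)/5-.5+200)
a,b=[onz(T,*U(*p),.03) for p in[(511,126),(638,320)]]; print('holesT',a,b,(a+b)/2)
# stake base left/right
print('stakebase x', wz(c,*D(255,372),.03),wz(c,*D(401,372),.03))
E
```

```text
corners [0.50802935 0.23993119] [0.59446148 0.22318045] 0.08804033428080185 holes [0.58054616 0.21292   ] [0.50416222 0.16331191] [0.54235419 0.18811596]
center from edge [0.54268363 0.18737782] [ 0.98173333 -0.1902621 ] [-0.1902621  -0.98173333]
collar [array([0.51870083, 0.19211135]), array([0.56725808, 0.19240244]), array([0.54277949, 0.21394374]), array([0.54305704, 0.16563686])] [0.54297946 0.19225689] [0.54291826 0.1897903 ] 0.048558122918125314 0.048307676112513666
holesT [0.57751506 0.21254662] [0.50186504 0.16297156] [0.53969005 0.18775909]
stakebase x [0.53076595 0.18843014] [0.55474345 0.18857268]
```

jog_arm(
  deltas=[
    {"x": 0,"y": -1.5,"z": -20,"twist": 0,"fingers": 0.3},
    {"x": 0,"y": -1.5,"z": -35,"twist": 0,"fingers": 0.3},
    {"x": 0,"y": -1.5,"z": -41,"twist": 0,"fingers": 0.3},
    {"x": 0,"y": -1.5,"z": -46,"twist": 0,"fingers": 0.3},
    {"x": 0,"y": -1.5,"z": -51,"twist": 0,"fingers": 0.3},
    {"x": 0,"y": -1.5,"z": -54,"twist": 0,"fingers": 0.3},
    {"x": 0,"y": -1.5,"z": -54,"twist": 0,"fingers": 0.3},
  ],
)

```text
time: 4.35
ee_pos: [0.5427, 0.1894, 0.0842]
tcp_rot: [-106.3, 89.9, 164.1]
wrist_force: [0.3, -0.8, -1.7]
opening: 0.0494
```

```bash
python3 - <<'E'
from h import *
c=wsave('w4.png'); pickle.dump(c,open('w4.pkl','wb'))
E
```

```text
t 4.35 tcp [542.7 189.4  84.2] xaxis [-0.001  0.    -1.   ] jawdir 0.4 F [ 0.29 -0.79 -1.68] open 49.4 q [ 19.2   8.4  -4.4  77.3   0.  108.8]
```

View pics/w4.png

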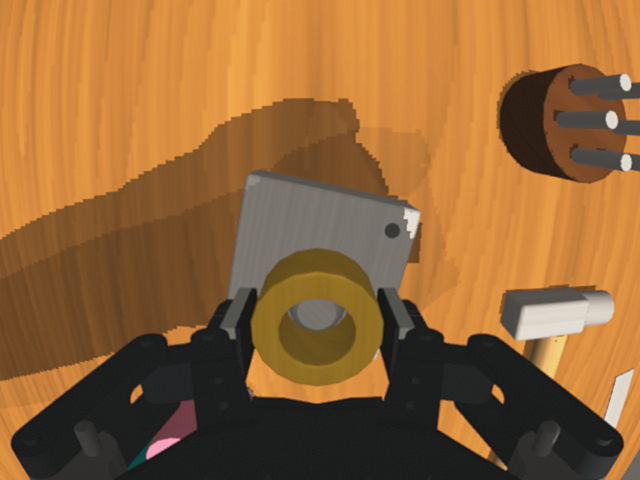

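The stake's top shows inside the bore at (317,313) with no contact force, so I continue down.

jog_arm(
  deltas=[
    {"x": 0,"y": 0,"z": -8,"twist": 0,"fingers": 0.3},
    {"x": 0,"y": 0,"z": -16,"twist": 0,"fingers": 0.3},
    {"x": 0,"y": 0,"z": -23,"twist": 0,"fingers": 0.3},
    {"x": 0,"y": 0,"z": -28,"twist": 0,"fingers": 0.3},
    {"x": 0,"y": 0,"z": -30,"twist": 0,"fingers": 0.3},
    {"x": 0,"y": 0,"z": -30,"twist": 0,"fingers": 0.3},
  ],
)

```text
time: 5.0
ee_pos: [0.5427, 0.1894, 0.0541]
tcp_rot: [-102.1, 89.9, 168.3]
wrist_force: [-0.5, -0.4, -0.2]
opening: 0.0495
```

Release about 1 mm up, then rise clear and look.

jog_arm(
  deltas=[
    {"x": 0,"y": 0,"z": 0,"twist": 0,"fingers": 0.7},
    {"x": 0,"y": 0,"z": 0,"twist": 0,"fingers": 1},
    {"x": 0,"y": 0,"z": 0,"twist": 0,"fingers": 1},
    {"x": 0,"y": 0,"z": 0,"twist": 0,"fingers": 1},
    {"x": 0,"y": 0,"z": 20,"twist": 0,"fingers": 1},
    {"x": 0,"y": 0,"z": 55,"twist": 0,"fingers": 1},
    {"x": 0,"y": 0,"z": 90,"twist": 0,"fingers": 1},
    {"x": 0,"y": 0,"z": 100,"twist": 0,"fingers": 1},
    {"x": 0,"y": 0,"z": 100,"twist": 0,"fingers": 1},
  ],
)

```text
time: 5.9
ee_pos: [0.5436, 0.1897, 0.156]
tcp_rot: [125.6, 89.9, 36.0]
wrist_force: [0.7, 0.7, 0.3]
opening: 0.0851
```

```bash
python3 - <<'E'
from h import *
c=wsave('w5.png'); pickle.dump(c,open('w5.pkl','wb'))
t=save('scene','s5.png');pickle.dump(t,open('s5.pkl','wb'))
a=t['image'][150:250,320:450];cv2.imwrite('pics/s5c.png',cv2.resize(a,None,fx=5,fy=5,interpolation=cv2.INTER_CUBIC)[:,:,::-1])
E
```

```text
t 5.9 tcp [543.6 189.7 156. ] xaxis [ 0.002  0.001 -1.   ] jawdir 0.4 F [0.72 0.67 0.34] open 85.1 q [ 19.2   7.5   2.6  85.    0.  108.8]
```

View pics/w5.png

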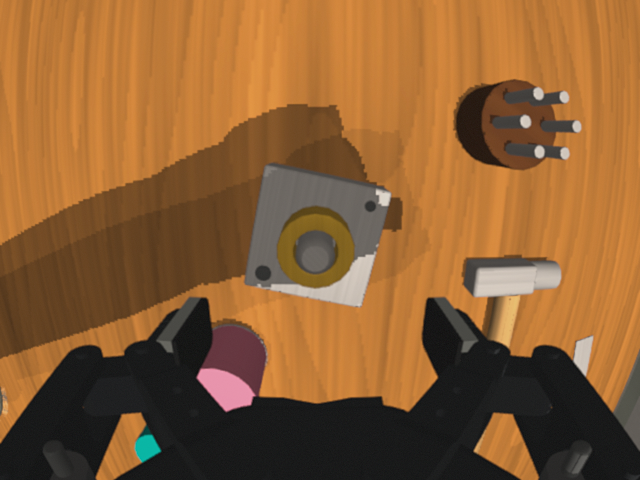

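View pics/s5c.png

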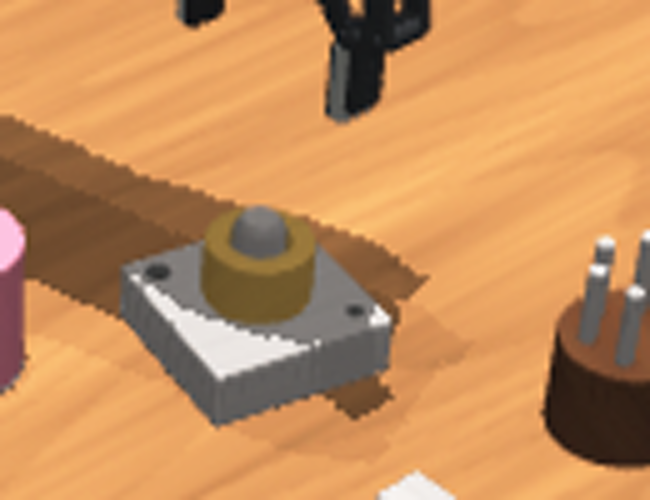

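The collar sits flush on the block, and the wrist view shows the stake inside its bore at (316,250). Next is the left tin.

jog_arm(
  deltas=[
    {"x": 2,"y": -40,"z": 10,"twist": 0,"fingers": 1},
    {"x": 4,"y": -85,"z": 15,"twist": 0,"fingers": 1},
    {"x": 6,"y": -130,"z": 15,"twist": 0,"fingers": 1},
    {"x": 8,"y": -175,"z": 15,"twist": 0,"fingers": 1},
    {"x": 10,"y": -220,"z": 15,"twist": 0,"fingers": 1},
    {"x": 11,"y": -250,"z": 15,"twist": 0,"fingers": 1},
    {"x": 11,"y": -260,"z": 15,"twist": 0,"fingers": 1},
    {"x": 11,"y": -260,"z": 15,"twist": 0,"fingers": 1},
    {"x": 11,"y": -260,"z": 15,"twist": 0,"fingers": 1},
  ],
)

```text
time: 6.9
ee_pos: [0.5532, -0.0699, 0.1671]
tcp_rot: [-98.2, 89.8, 172.2]
wrist_force: [-0.4, 0.2, 1.0]
opening: 0.0853
```

```bash
python3 - <<'E'
from h import *
c=wsave('w6.png'); pickle.dump(c,open('w6.pkl','wb'))
E
```

```text
t 6.9 tcp [553.2 -69.9 167.1] xaxis [-0.004  0.    -1.   ] jawdir 0.4 F [-0.43  0.24  1.02] open 85.3 q [-7.2  5.3  1.5 86.4  0.  82.4]
```

View pics/w6.png

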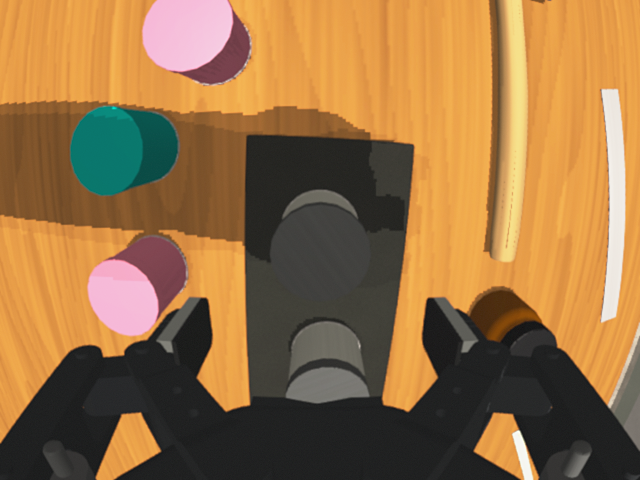

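```bash
python3 - <<'E'
from h import *
c=pickle.load(open('w6.pkl','rb'))
E=[wz(c,*p,.08) for p in [(270,251),(370,251),(320,203),(320,300)]]
print(np.round(E,4),(E[0]+E[1])/2,(E[2]+E[3])/2)
E
```

```text
[[ 0.5247 -0.068 ]
 [ 0.5849 -0.0675]
 [ 0.5545 -0.0386]
 [ 0.5551 -0.0998]] [ 0.55480948 -0.06772752] [ 0.5548134  -0.06923797]
```

jog_arm(
  deltas=[
    {"x": 1.5,"y": 1,"z": -35,"twist": -0.4,"fingers": 1},
    {"x": 1.5,"y": 1,"z": -70,"twist": -0.4,"fingers": 1},
    {"x": 1.5,"y": 1,"z": -100,"twist": -0.4,"fingers": 1},
    {"x": 1.5,"y": 1,"z": -118,"twist": -0.4,"fingers": 1},
    {"x": 1.5,"y": 1,"z": -125,"twist": -0.4,"fingers": 1},
    {"x": 1.5,"y": 1,"z": -125,"twist": -0.4,"fingers": 0.5},
    {"x": 1.5,"y": 1,"z": -125,"twist": -0.4,"fingers": 0.5},
    {"x": 1.5,"y": 1,"z": -125,"twist": -0.4,"fingers": 0.5},
    {"x": 1.5,"y": 1,"z": -125,"twist": -0.4,"fingers": 0.5},
  ],
  grip_force=60,
)

```text
time: 7.85
ee_pos: [0.5554, -0.0682, 0.0438]
tcp_rot: [-123.4, 89.9, 146.7]
wrist_force: [-2.4, 2.7, 5.8]
opening: 0.058
```

```bash
python3 - <<'E'
from h import *
st()
E
```

```text
t 7.85 tcp [555.4 -68.2  43.8] xaxis [-0.001  0.001 -1.   ] jawdir 0.1 F [-2.41  2.68  5.79] open 58.0 q [-7.   7.4 -9.9 72.7  0.  82.9]
```

jog_arm(
  deltas=[
    {"x": 0,"y": 0,"z": 10,"twist": 0,"fingers": 0.5},
    {"x": 0,"y": 0,"z": 22,"twist": 0,"fingers": 0.5},
    {"x": 0,"y": 0,"z": 36,"twist": 0,"fingers": 0.5},
    {"x": 0,"y": 0,"z": 46,"twist": 0,"fingers": 0.5},
    {"x": 0,"y": 0,"z": 50,"twist": 0,"fingers": 0.5},
    {"x": 0,"y": 0,"z": 50,"twist": 0,"fingers": 0.5},
    {"x": 0,"y": 0,"z": 50,"twist": 0,"fingers": 0.5},
    {"x": 0,"y": 0,"z": 50,"twist": 0,"fingers": 0.5},
    {"x": 0,"y": 0,"z": 50,"twist": 0,"fingers": 0.5},
  ],
)

```text
time: 8.75
ee_pos: [0.5551, -0.0682, 0.0932]
tcp_rot: [-112.2, 89.9, 157.8]
wrist_force: [0.7, 0.1, -5.9]
opening: 0.0578
```

```bash
python3 - <<'E'
from h import *
F=[]
for i in range(6):
    c=viewer.camera('scene'); F.append(bot.get_obs()['wrist_force'])
print(np.round(F,2),np.mean(F,0)); st(); cv2.imwrite('pics/s7.png',c['image'][:,:,::-1])
E
```

```text
[[ 0.25 -0.14 -5.42]
 [-0.31 -0.65 -5.58]
 [ 0.06  0.54 -5.94]
 [ 0.05 -0.42 -4.77]
 [ 0.64  0.4  -5.04]
 [ 0.07  0.07 -6.79]] [ 0.12755981 -0.03069235 -5.59009768]
t 9.05 tcp [555.4 -68.2  93.7] xaxis [-0.001  0.001 -1.   ] jawdir 0.1 F [ 0.07  0.07 -6.79] open 57.7 q [-7.   6.2 -5.7 78.2  0.  82.9]
```

View pics/s7.png

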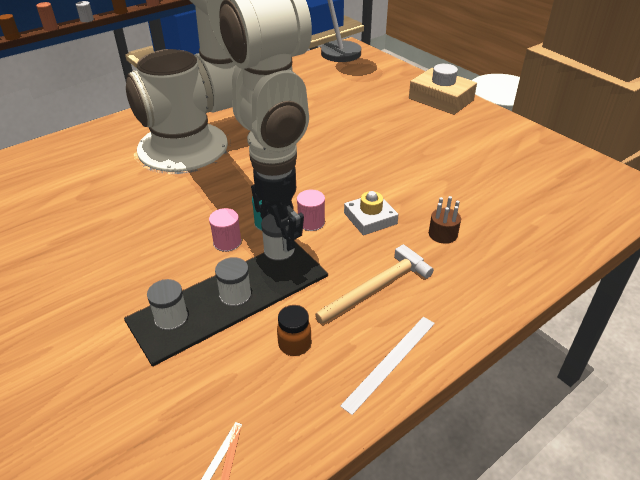

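The left tin hangs cleanly at about 5.6 N (roughly 0.57 kg), so it's probably the heaviest. I set it back down and heft the others to compare.

jog_arm(
  deltas=[
    {"x": 0,"y": 0,"z": -15,"twist": 0,"fingers": 0.5},
    {"x": 0,"y": 0,"z": -30,"twist": 0,"fingers": 0.5},
    {"x": 0,"y": 0,"z": -40,"twist": 0,"fingers": 0.5},
    {"x": 0,"y": 0,"z": -46,"twist": 0,"fingers": 0.5},
    {"x": 0,"y": 0,"z": -48,"twist": 0,"fingers": 0.5},
    {"x": 0,"y": 0,"z": -50,"twist": 0,"fingers": 0.5},
    {"x": 0,"y": 0,"z": -50,"twist": 0,"fingers": 0.5},
    {"x": 0,"y": 0,"z": -50,"twist": 0,"fingers": 0.5},
  ],
)

```text
time: 9.85
ee_pos: [0.5558, -0.0682, 0.0442]
tcp_rot: [-148.6, 90.0, 121.5]
wrist_force: [-0.5, 0.2, -5.5]
opening: 0.0575
```

jog_arm(
  deltas=[
    {"x": 0,"y": 0,"z": 0,"twist": 0,"fingers": 0.75},
    {"x": 0,"y": 0,"z": 0,"twist": 0,"fingers": 1},
    {"x": 0,"y": 0,"z": 0,"twist": 0,"fingers": 1},
    {"x": 0,"y": 0,"z": 0,"twist": 0,"fingers": 1},
    {"x": 0,"y": 0,"z": 15,"twist": 0,"fingers": 1},
    {"x": 0,"y": 0,"z": 45,"twist": 0,"fingers": 1},
    {"x": 0,"y": 0,"z": 85,"twist": 0,"fingers": 1},
    {"x": 0,"y": 0,"z": 120,"twist": 0,"fingers": 1},
    {"x": 0,"y": 0,"z": 124,"twist": 0,"fingers": 1},
    {"x": 0,"y": 0,"z": 124,"twist": 0,"fingers": 1},
  ],
)

```text
time: 10.85
ee_pos: [0.5565, -0.0683, 0.1703]
tcp_rot: [96.8, 89.8, 6.8]
wrist_force: [-1.1, 0.2, -1.0]
opening: 0.0854
```

```bash
python3 - <<'E'
from h import *
c=wsave('w8.png'); pickle.dump(c,open('w8.pkl','wb'))
E
```

```text
t 10.85 tcp [556.5 -68.3 170.3] xaxis [ 0.003  0.    -1.   ] jawdir 0.1 F [-1.1   0.22 -0.99] open 85.4 q [-7.   5.4  1.9 86.4  0.  82.9]
```

View pics/w8.png

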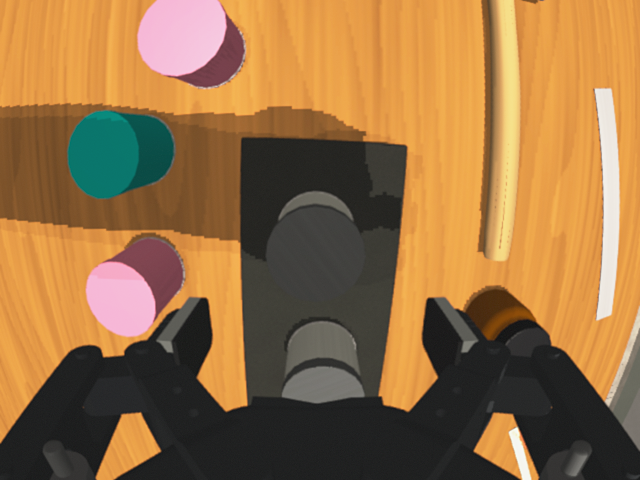

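jog_arm(
  deltas=[
    {"x": 2,"y": -35,"z": 0,"twist": 0,"fingers": 1},
    {"x": 4,"y": -75,"z": 0,"twist": 0,"fingers": 1},
    {"x": 5,"y": -105,"z": 0,"twist": 0,"fingers": 1},
    {"x": 5,"y": -113,"z": 0,"twist": 0,"fingers": 1},
    {"x": 5,"y": -113,"z": 0,"twist": 0,"fingers": 1},
    {"x": 5,"y": -113,"z": 0,"twist": 0,"fingers": 1},
  ],
)

```text
time: 11.5
ee_pos: [0.5605, -0.1805, 0.1679]
tcp_rot: [-143.2, 89.9, 126.9]
wrist_force: [-0.1, -0.1, 0.3]
opening: 0.085
```

```bash
python3 - <<'E'
from h import *
c=wsave('w9.png'); pickle.dump(c,open('w9.pkl','wb'))
E
```

```text
t 11.5 tcp [ 560.5 -180.5  167.9] xaxis [-0.001  0.001 -1.   ] jawdir 0.1 F [-0.07 -0.09  0.3 ] open 85.0 q [-17.9   9.5   6.2  86.7   0.1  72.1]
```

View pics/w9.png

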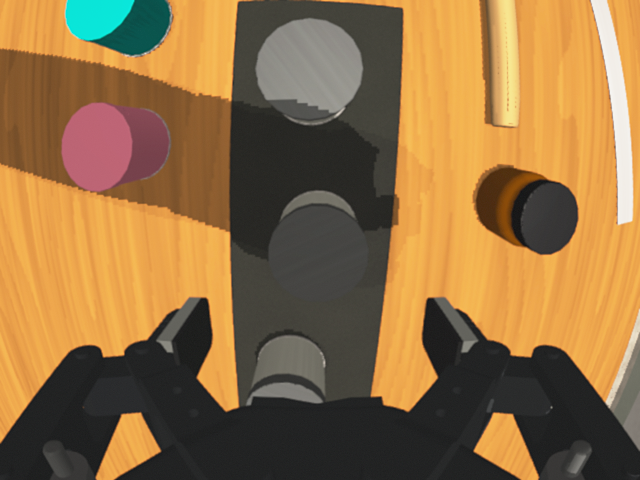

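```bash
python3 - <<'E'
from h import *
c=pickle.load(open('w9.pkl','rb'))
for Q in ([(268,251),(369,251),(318.5,203),(318.5,300)],[(256,70),(363,70),(309,18),(309,124)]):
    E=[wz(c,*p,.08) for p in Q]; print((E[0]+E[1])/2,(E[2]+E[3])/2)
E
```

```text
[ 0.56151729 -0.17847321] [ 0.56151101 -0.17998399]
[ 0.55612209 -0.07135557] [ 0.55589693 -0.07176117]
```

jog_arm(
  deltas=[
    {"x": 1,"y": 0.5,"z": -35,"twist": 0,"fingers": 1},
    {"x": 1,"y": 0.5,"z": -70,"twist": 0,"fingers": 1},
    {"x": 1,"y": 0.5,"z": -100,"twist": 0,"fingers": 1},
    {"x": 1,"y": 0.5,"z": -118,"twist": 0,"fingers": 1},
    {"x": 1,"y": 0.5,"z": -124,"twist": 0,"fingers": 1},
    {"x": 1,"y": 0.5,"z": -124,"twist": 0,"fingers": 0.5},
    {"x": 1,"y": 0.5,"z": -124,"twist": 0,"fingers": 0.5},
    {"x": 1,"y": 0.5,"z": -124,"twist": 0,"fingers": 0.5},
    {"x": 1,"y": 0.5,"z": -124,"twist": 0,"fingers": 0.5},
  ],
)

```text
time: 12.45
ee_pos: [0.5626, -0.1797, 0.0459]
tcp_rot: [113.9, 89.9, 24.0]
wrist_force: [-0.6, 2.6, 6.0]
opening: 0.0586
```

jog_arm(
  deltas=[
    {"x": 0,"y": 0,"z": 10,"twist": 0,"fingers": 0.5},
    {"x": 0,"y": 0,"z": 22,"twist": 0,"fingers": 0.5},
    {"x": 0,"y": 0,"z": 36,"twist": 0,"fingers": 0.5},
    {"x": 0,"y": 0,"z": 46,"twist": 0,"fingers": 0.5},
    {"x": 0,"y": 0,"z": 50,"twist": 0,"fingers": 0.5},
    {"x": 0,"y": 0,"z": 50,"twist": 0,"fingers": 0.5},
    {"x": 0,"y": 0,"z": 50,"twist": 0,"fingers": 0.5},
    {"x": 0,"y": 0,"z": 50,"twist": 0,"fingers": 0.5},
    {"x": 0,"y": 0,"z": 50,"twist": 0,"fingers": 0.5},
  ],
)

```text
time: 13.35
ee_pos: [0.5622, -0.1796, 0.0952]
tcp_rot: [143.1, 89.9, 53.3]
wrist_force: [0.3, 0.1, -2.7]
opening: 0.0585
```

```bash
python3 - <<'E'
from h import *
F=[]
for i in range(6):
    c=viewer.camera('scene'); F.append(bot.get_obs()['wrist_force'])
print(np.mean(F,0)); st(); cv2.imwrite('pics/s10.png',c['image'][:,:,::-1])
E
```

```text
[ 0.04491071  0.10841794 -2.91446799]
t 13.65 tcp [ 562.5 -179.6   95.8] xaxis [ 0.002  0.001 -1.   ] jawdir 0.1 F [-0.05 -0.23 -2.65] open 58.5 q [-17.7  10.2  -1.1  78.7   0.1  72.1]
```

View pics/s10.png

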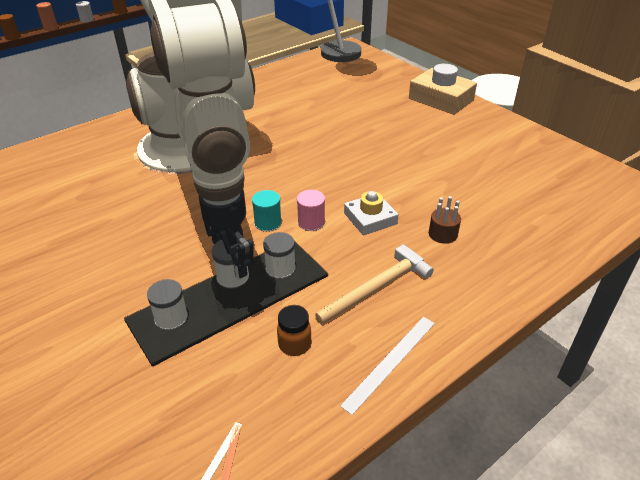

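The middle tin weighs about 2.9 N and is clear of the pad. Set down.

jog_arm(
  deltas=[
    {"x": 0,"y": 0,"z": -15,"twist": 0,"fingers": 0.5},
    {"x": 0,"y": 0,"z": -30,"twist": 0,"fingers": 0.5},
    {"x": 0,"y": 0,"z": -40,"twist": 0,"fingers": 0.5},
    {"x": 0,"y": 0,"z": -46,"twist": 0,"fingers": 0.5},
    {"x": 0,"y": 0,"z": -49,"twist": 0,"fingers": 0.5},
    {"x": 0,"y": 0,"z": -51,"twist": 0,"fingers": 0.5},
    {"x": 0,"y": 0,"z": -51,"twist": 0,"fingers": 0.5},
    {"x": 0,"y": 0,"z": -51,"twist": 0,"fingers": 0.5},
  ],
)

```text
time: 14.45
ee_pos: [0.5625, -0.1797, 0.0458]
tcp_rot: [107.1, 89.9, 17.2]
wrist_force: [-4.9, 1.9, 6.0]
opening: 0.0589
```

jog_arm(
  deltas=[
    {"x": 0,"y": 0,"z": 0,"twist": 0,"fingers": 0.75},
    {"x": 0,"y": 0,"z": 0,"twist": 0,"fingers": 1},
    {"x": 0,"y": 0,"z": 0,"twist": 0,"fingers": 1},
    {"x": 0,"y": 0,"z": 0,"twist": 0,"fingers": 1},
    {"x": 0,"y": 0,"z": 15,"twist": 0,"fingers": 1},
    {"x": 0,"y": 0,"z": 45,"twist": 0,"fingers": 1},
    {"x": 0,"y": 0,"z": 85,"twist": 0,"fingers": 1},
    {"x": 0,"y": 0,"z": 120,"twist": 0,"fingers": 1},
    {"x": 0,"y": 0,"z": 124,"twist": 0,"fingers": 1},
    {"x": 0,"y": 0,"z": 124,"twist": 0,"fingers": 1},
  ],
)

```text
time: 15.45
ee_pos: [0.5632, -0.1799, 0.172]
tcp_rot: [86.0, 89.7, -3.8]
wrist_force: [0.6, 0.9, -0.3]
opening: 0.085
```

jog_arm(
  deltas=[
    {"x": -6,"y": -35,"z": 0,"twist": 0,"fingers": 1},
    {"x": -14,"y": -75,"z": 0,"twist": 0,"fingers": 1},
    {"x": -21,"y": -110,"z": 0,"twist": 0,"fingers": 1},
    {"x": -25,"y": -125,"z": 0,"twist": 0,"fingers": 1},
    {"x": -25,"y": -125,"z": 0,"twist": 0,"fingers": 1},
    {"x": -25,"y": -125,"z": 0,"twist": 0,"fingers": 1},
  ],
)

```text
time: 16.05
ee_pos: [0.538, -0.3043, 0.1712]
tcp_rot: [100.0, 89.8, 10.1]
wrist_force: [0.3, -0.7, 0.1]
opening: 0.0852
```

```bash
python3 - <<'E'
from h import *
c=wsave('w11.png'); pickle.dump(c,open('w11.pkl','wb'))
E
```

```text
t 16.05 tcp [ 538.  -304.3  171.2] xaxis [ 0.004  0.001 -1.   ] jawdir 0.1 F [ 0.31 -0.72  0.12] open 85.2 q [-29.6  13.3  11.   87.5   0.2  60.3]
```

View pics/w11.png

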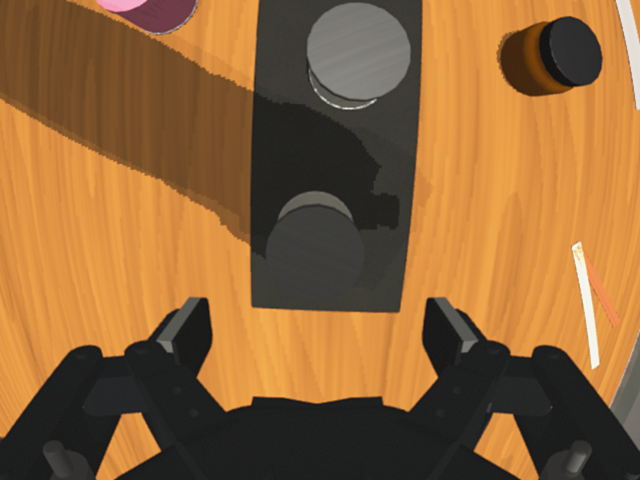

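```bash
python3 - <<'E'
from h import *
c=pickle.load(open('w11.pkl','rb'))
for Q in ([(266,252),(364,252),(315,205),(315,300)],[(306,51),(411,51),(359,1),(359,101)]):
    E=[wz(c,*p,.08) for p in Q]; print((E[0]+E[1])/2,(E[2]+E[3])/2)
E
```

```text
[ 0.53727338 -0.30396815] [ 0.53726904 -0.30546599]
[ 0.56272384 -0.18233961] [ 0.56266957 -0.18204892]
```

The middle tin is back in place, upright. The right tin is at (0.537, -0.305), as expected. Next I grip and lift it.

jog_arm(
  deltas=[
    {"x": -0.5,"y": -0.5,"z": -35,"twist": 0,"fingers": 1},
    {"x": -0.5,"y": -0.5,"z": -70,"twist": 0,"fingers": 1},
    {"x": -0.5,"y": -0.5,"z": -100,"twist": 0,"fingers": 1},
    {"x": -0.5,"y": -0.5,"z": -118,"twist": 0,"fingers": 1},
    {"x": -0.5,"y": -0.5,"z": -126,"twist": 0,"fingers": 1},
    {"x": -0.5,"y": -0.5,"z": -126,"twist": 0,"fingers": 0.5},
    {"x": -0.5,"y": -0.5,"z": -126,"twist": 0,"fingers": 0.5},
    {"x": -0.5,"y": -0.5,"z": -126,"twist": 0,"fingers": 0.5},
    {"x": -0.5,"y": -0.5,"z": -126,"twist": 0,"fingers": 0.5},
  ],
)

```text
time: 17.0
ee_pos: [0.5386, -0.3046, 0.047]
tcp_rot: [86.0, 89.6, -3.9]
wrist_force: [0.0, 1.9, 5.4]
opening: 0.0582
```

jog_arm(
  deltas=[
    {"x": 0,"y": 0,"z": 10,"twist": 0,"fingers": 0.5},
    {"x": 0,"y": 0,"z": 22,"twist": 0,"fingers": 0.5},
    {"x": 0,"y": 0,"z": 36,"twist": 0,"fingers": 0.5},
    {"x": 0,"y": 0,"z": 46,"twist": 0,"fingers": 0.5},
    {"x": 0,"y": 0,"z": 50,"twist": 0,"fingers": 0.5},
    {"x": 0,"y": 0,"z": 50,"twist": 0,"fingers": 0.5},
    {"x": 0,"y": 0,"z": 50,"twist": 0,"fingers": 0.5},
    {"x": 0,"y": 0,"z": 50,"twist": 0,"fingers": 0.5},
    {"x": 0,"y": 0,"z": 50,"twist": 0,"fingers": 0.5},
  ],
)

```text
time: 17.9
ee_pos: [0.5384, -0.3044, 0.0965]
tcp_rot: [89.7, 89.7, -0.1]
wrist_force: [-0.0, 0.6, -2.6]
opening: 0.0585
```

```bash
python3 - <<'E'
from h import *
F=[]
for i in range(6):
    c=viewer.camera('scene'); F.append(bot.get_obs()['wrist_force'])
print(np.mean(F,0)); st(); cv2.imwrite('pics/s12.png',c['image'][:,:,::-1])
E
```

```text
[-0.14054728 -0.17764563 -2.07336791]
t 18.2 tcp [ 538.5 -304.5   97. ] xaxis [ 0.007 -0.    -1.   ] jawdir 0.2 F [-0.76 -0.74 -2.21] open 58.3 q [-29.6  13.7   3.2  79.2   0.2  60.3]
```

View pics/s12.png

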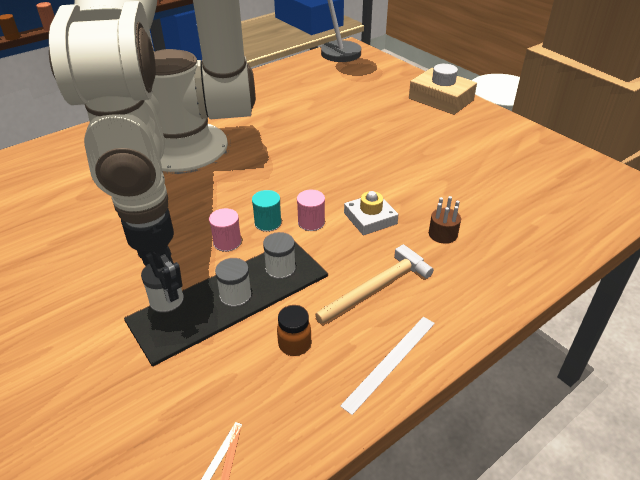

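The right tin weighs about 2.1 N, so the left one (5.6 N) is the heaviest. Set down and go back to the left tin.

jog_arm(
  deltas=[
    {"x": 0,"y": 0,"z": -15,"twist": 0,"fingers": 0.5},
    {"x": 0,"y": 0,"z": -30,"twist": 0,"fingers": 0.5},
    {"x": 0,"y": 0,"z": -40,"twist": 0,"fingers": 0.5},
    {"x": 0,"y": 0,"z": -46,"twist": 0,"fingers": 0.5},
    {"x": 0,"y": 0,"z": -49,"twist": 0,"fingers": 0.5},
    {"x": 0,"y": 0,"z": -51,"twist": 0,"fingers": 0.5},
    {"x": 0,"y": 0,"z": -51,"twist": 0,"fingers": 0.5},
    {"x": 0,"y": 0,"z": -51,"twist": 0,"fingers": 0.5},
  ],
)

```text
time: 19.0
ee_pos: [0.5386, -0.3046, 0.0471]
tcp_rot: [82.8, 89.6, -7.1]
wrist_force: [-3.3, 2.3, 6.0]
opening: 0.058
```

jog_arm(
  deltas=[
    {"x": 0,"y": 0,"z": 0,"twist": 0,"fingers": 0.75},
    {"x": 0,"y": 0,"z": 0,"twist": 0,"fingers": 1},
    {"x": 0,"y": 0,"z": 0,"twist": 0,"fingers": 1},
    {"x": 0,"y": 0,"z": 0,"twist": 0,"fingers": 1},
    {"x": 0,"y": 0,"z": 15,"twist": 0,"fingers": 1},
    {"x": 0,"y": 0,"z": 45,"twist": 0,"fingers": 1},
    {"x": 0,"y": 0,"z": 85,"twist": 0,"fingers": 1},
    {"x": 0,"y": 0,"z": 120,"twist": 0,"fingers": 1},
    {"x": 0,"y": 0,"z": 124,"twist": 0,"fingers": 1},
    {"x": 0,"y": 0,"z": 124,"twist": 0,"fingers": 1},
  ],
)

```text
time: 20.0
ee_pos: [0.5392, -0.305, 0.1732]
tcp_rot: [75.7, 89.4, -14.2]
wrist_force: [-0.0, -0.2, -0.6]
opening: 0.0855
```

jog_arm(
  deltas=[
    {"x": 2,"y": 40,"z": 0,"twist": 0,"fingers": 1},
    {"x": 5,"y": 85,"z": 0,"twist": 0,"fingers": 1},
    {"x": 8,"y": 130,"z": 0,"twist": 0,"fingers": 1},
    {"x": 12,"y": 175,"z": 0,"twist": 0,"fingers": 1},
    {"x": 15,"y": 215,"z": 0,"twist": 0,"fingers": 1},
    {"x": 17,"y": 235,"z": 0,"twist": 0,"fingers": 1},
    {"x": 17,"y": 235,"z": 0,"twist": 0,"fingers": 1},
    {"x": 17,"y": 235,"z": 0,"twist": 0,"fingers": 1},
  ],
)

```text
time: 20.8
ee_pos: [0.5558, -0.0699, 0.1723]
tcp_rot: [72.9, 89.5, -16.8]
wrist_force: [0.0, 0.0, 0.7]
opening: 0.0854
```

```bash
python3 - <<'E'
from h import *
c=wsave('w13.png'); pickle.dump(c,open('w13.pkl','wb')); save('scene','s13.png')
E
```

```text
t 20.8 tcp [555.8 -69.9 172.3] xaxis [ 0.008 -0.003 -1.   ] jawdir 0.2 F [0.03 0.05 0.71] open 85.4 q [-7.1  5.   1.7 86.2 -0.1 82.7]
```

View pics/w13.png

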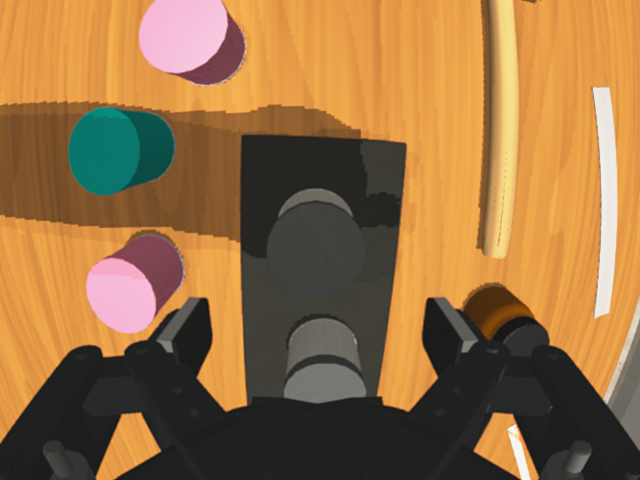

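View pics/s13.png

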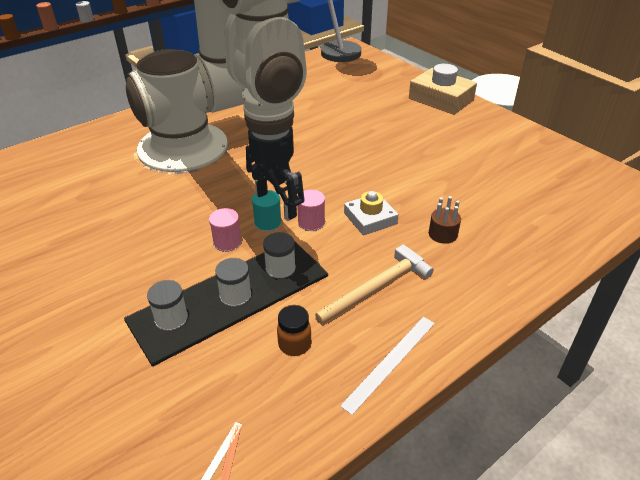

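All three tins stand in place and the collar is still home. Grip the left tin and lift it 15 cm.

jog_arm(
  deltas=[
    {"x": -0.5,"y": 0.5,"z": -35,"twist": 0,"fingers": 1},
    {"x": -0.5,"y": 0.5,"z": -70,"twist": 0,"fingers": 1},
    {"x": -0.5,"y": 0.5,"z": -100,"twist": 0,"fingers": 1},
    {"x": -0.5,"y": 0.5,"z": -118,"twist": 0,"fingers": 1},
    {"x": -0.5,"y": 0.5,"z": -128,"twist": 0,"fingers": 1},
    {"x": -0.5,"y": 0.5,"z": -128,"twist": 0,"fingers": 0.5},
    {"x": -0.5,"y": 0.5,"z": -128,"twist": 0,"fingers": 0.5},
    {"x": -0.5,"y": 0.5,"z": -128,"twist": 0,"fingers": 0.5},
    {"x": -0.5,"y": 0.5,"z": -128,"twist": 0,"fingers": 0.5},
  ],
)

```text
time: 21.8
ee_pos: [0.556, -0.0707, 0.0459]
tcp_rot: [73.3, 89.4, -16.6]
wrist_force: [-1.8, -1.9, 2.2]
opening: 0.058
```

jog_arm(
  deltas=[
    {"x": 0,"y": 0,"z": 10,"twist": 0,"fingers": 0.5},
    {"x": 0,"y": 0,"z": 25,"twist": 0,"fingers": 0.5},
    {"x": 0,"y": 0,"z": 45,"twist": 0,"fingers": 0.5},
    {"x": 0,"y": 0,"z": 70,"twist": 0,"fingers": 0.5},
    {"x": 0,"y": 0,"z": 95,"twist": 0,"fingers": 0.5},
    {"x": 0,"y": 0,"z": 120,"twist": 0,"fingers": 0.5},
    {"x": 0,"y": 0,"z": 138,"twist": 0,"fingers": 0.5},
    {"x": 0,"y": 0,"z": 148,"twist": 0,"fingers": 0.5},
    {"x": 0,"y": 0,"z": 150,"twist": 0,"fingers": 0.5},
    {"x": 0,"y": 0,"z": 150,"twist": 0,"fingers": 0.5},
  ],
)

```text
time: 22.8
ee_pos: [0.556, -0.0706, 0.1957]
tcp_rot: [73.2, 89.4, -16.7]
wrist_force: [-0.3, -0.1, -6.3]
opening: 0.0579
```

jog_arm(
  deltas=[
    {"x": 0,"y": 0,"z": 0,"twist": 0,"fingers": 0.5},
    {"x": 0,"y": 0,"z": 0,"twist": 0,"fingers": 0.5},
    {"x": 0,"y": 0,"z": 0,"twist": 0,"fingers": 0.5},
    {"x": 0,"y": 0,"z": 0,"twist": 0,"fingers": 0.5},
    {"x": 0,"y": 0,"z": 0,"twist": 0,"fingers": 0.5},
  ],
)

```text
time: 23.3
ee_pos: [0.5559, -0.0706, 0.1955]
tcp_rot: [72.9, 89.4, -17.0]
wrist_force: [0.0, 0.9, -5.5]
opening: 0.0575
```

```bash
python3 - <<'E'
from h import *
F=[]
for i in range(4):
    c=viewer.camera('scene'); F.append(bot.get_obs()['wrist_force'])
print(np.mean(F,0)); st(); cv2.imwrite('pics/s14.png',c['image'][:,:,::-1]); save('wrist','w14.png')
E
```

```text
[-0.0216945  -0.3999618  -5.49984093]
t 23.5 tcp [556.  -70.7 195.7] xaxis [ 0.01  -0.003 -1.   ] jawdir 0.1 F [-0.46  0.22 -6.08] open 58.1 q [-7.2  5.   4.3 88.7 -0.1 82.7]
```

View pics/s14.png

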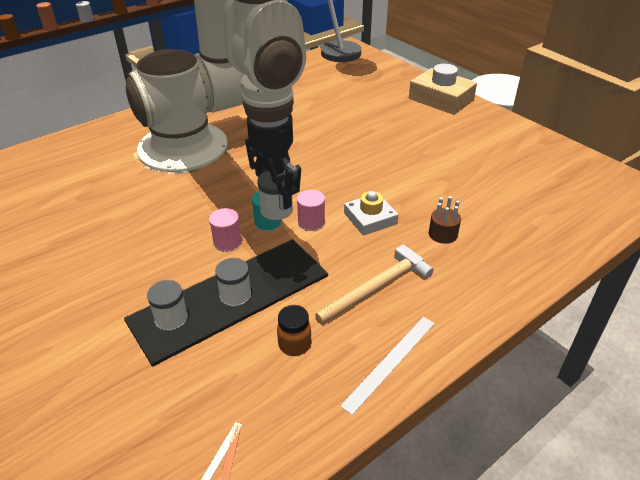

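View pics/w14.png

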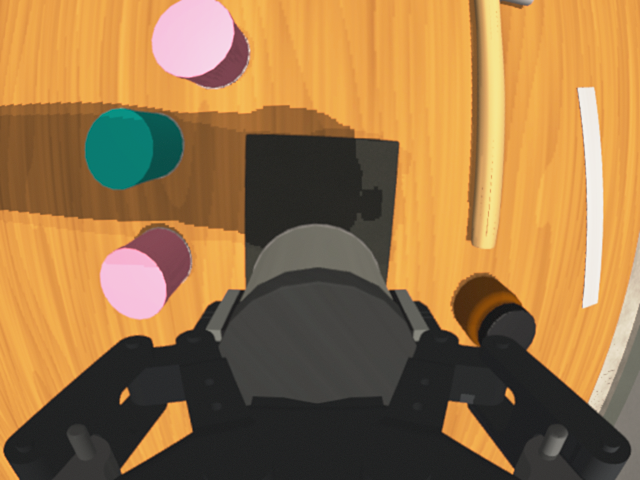

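The left tin hangs upright and still. The other two stand in place and the collar is home, so I hand in.

```bash
python3 -c "
from h import *
print(ticket.job_done())"
```

```text
the job is handed in; nothing more can be done
None
```

The job is handed in at about 23.5 s of the 67 s allowed, with the left tin held about 15 cm above the pad; no verdict was reported.

- **Collar:** I slid it down over the stake and let go. The wrist and scene pictures show it flat and home on the block, and it still looked so in the last scene picture.
- **Tins:** I hefted each tin in order, left to right, and set it back. Their weights read about 5.6 N (left), 2.9 N (middle) and 2.1 N (right), so the left one is the heaviest, at about 0.57 kg.
- **End state:** The left tin is upright and still in the gripper, reading 5.5 N. The middle and right tins stand upright in their places. I never touched the hammer, jar or punches, and they look unmoved.

**Checks that disagreed:**
- The cameras differed by 2 to 4 mm in absolute position, so I went by the wrist views.
- On its first set-down the left tin was probably let go slightly above the pad, since the wrist still read its full weight. The next picture showed it upright in place.
- The gripper read 57.5 to 59 mm of opening on the 60 mm tins.
- Two early move calls were refused because rows must carry all five fields; the arm did not move.

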